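Strip an idler pulley from its keyhole-locked stand

TASK

Take the pulley stack on the stand apart in the reverse order of assembly, one part at a time: slide the lock plate along until the wide part of its keyhole frees it from the screw head, lift it off and lay it flat, rib up, in the black tray; then set the cap, still open side down, flat on the tray floor; last, stand the pulley flat, hub up, in the empty off-white carton. Set every part down rather than dropping it, let go of everything, and leave the other things on the bench and the bearing in the tray where they are.

Things in the scene. Friction and masses are not known exactly. Their poses are not given: they have to be found in the camera images.
- stand: fixed dark steel disc, 130 mm across, 12 mm thick; origin: centre of its underside, on the axis of the upright stud, z up. The stud carries the stack: shoulder 28 mm across up to 34 mm above the bench, neck 10 mm across from 34 to 90 mm, round screw head 24 mm across from 90 to 98 mm. Nothing on it turns or moves.
- screw_head (a point): centre of the top face of the stud's screw head, 98 mm above the bench
- lock_plate: aluminium keyhole plate, 0.25 kg, 108 x 92 x 6 mm, flat on the cap, 3 mm below the screw head; underside 81 mm above the bench. Origin: on the underside in the narrow slot, where the stud stands when locked; x along the slot, z up. Spans x -80 to +28 mm, y +-46 mm. Centre of mass x = -16 mm. Slides with light friction and can turn about the stud. To free it, move it 34 mm (+-5) along its own +x.
- keyhole_wide (a point): centre of the wide part of the keyhole, on the plate's top face (plate x = -34 mm). The wide part is a 36 x 36 mm square (plate x -52 to -16 mm), the slot 14 mm wide runs on to plate x = +9 mm. The screw head, 24 mm, passes only the wide part: bring it under the head to free the plate.
- rib_top (a point): middle of the top edge of the plate's upright rib (plate x = +23 mm, 30 mm above the underside). The rib is 10 mm thick in x, 60 mm wide in y, 24 mm tall above the plate. When locked it is only 6 mm from the screw head, no room for a finger; once free there are 40 mm and the rib can be pinched. The rib end overhangs the cap: pressing down on it tips the plate.
- tail_edge (a point): middle of the plate's plain tail edge (plate x = -80 mm, mid-thickness); the edge is straight, 92 mm long and 6 mm high, overhanging free air: pushing it along the plate's +x slides the plate
- cap: aluminium cap, 0.12 kg: an upside-down cup 61 mm across, 39 mm tall, walls 4 mm, with a hole 36 mm across in its top, set over the pulley's hub, loose by 2.5 mm. Origin: centre of its open lower rim, z up (42 mm above the bench at the start). Can be gripped across its outside from above.
- pulley: dark steel belt pulley, about 0.45 kg: rim 104 mm across, 30 mm thick, with a smooth upright hub 48 mm across whose top is 62 mm above the underside; bore 32 mm, the stud through it. Origin: centre of the underside, z up (12 mm above the bench at the start). Can be gripped across its hub from above.
- tray: fixed black open tray, outside 200 mm (its x) by 310 mm (its y), walls 4 mm thick and 26 mm tall, floor 4 mm thick. Origin: centre of its underside. A loose bearing already lies in it, towards its -x, -y corner. Tray and carton stand left and right of the stand; which is which varies.
- carton: fixed empty off-white carton without a lid, outside 165 x 165 mm and 60 mm tall, walls 5 mm, floor 5 mm. Origin: centre of its underside.
- spray_can: bystander: spray can 62 mm across, about 180 mm tall, origin at the centre of its foot; stands close behind the stand
- bearing: bystander: steel ball bearing, 62 mm across, 18 mm thick, lying flat in the tray; origin at the centre of its underside
- spare_pulley: bystander: loose flat brass-coloured pulley 110 mm across and 25 mm thick lying on the bench, origin at the centre of its underside
- wrench: bystander: wrench 190 mm long lying on the bench at the back right; origin under its middle, x along it
- jar: bystander: amber jar 72 mm across, 90 mm tall, origin at the centre of its foot
- small_carton: bystander: closed brown carton 100 x 120 x 70 mm, origin at the centre of its underside
- bolt_cup: bystander: grey plastic cup 64 mm across, 45 mm tall, close in front of the stand; origin at the centre of its foot
There are look-alikes about, which are no part of the job. Leave any purple or red look-alike of the cap alone. Leave any green look-alike of the carton alone.

How it is judged:
By the outcome, as a careful person would: the job done as asked, in the order asked, and still so for the second after the job is handed in, with the robot touching nothing.
It also fails if it takes over 72 s, if anything falls off the work surface, if the arm or the gripper's body presses on something with over 40 N, if the wrist force passes 120 N, or if a joint passes its speed limit or range.

ROBOT

A 6-joint arm with a two-finger parallel gripper is mounted at the origin on the work surface. World frame = base frame: x ahead of the robot, y to its left, z up, the work surface at z = 0. Lengths are in mm, angles in rad, forces in N, time in s.
With the tool pointing down it reaches from about 350 to 975 mm from the base axis. Payload 7.1 kg.
Tool frame: the origin (TCP) lies midway between the tips of the shut fingers; the grasp point (between the pads) lies 19 mm behind it; z points along the fingers, y is the line along which they close (so a half turn about z gives the same grasp; the last joint's range is limited). The gripper opens to 88 mm and grips with 3 to 60 N. Pads are 20 mm wide; open, the fingers measure 115 mm over their backs; the gripper's body (75 mm by 178 mm) begins 61 mm behind the grasp point.
Start: joints at [-0.019, 0.423, 1.63, -0, 1.089, -0.019], TCP at [624.984, 0.026, 222.675] pointing down, gripper open.
Joint ranges: [-3, 3], [-0.9, 2.11], [0.09, 2.58], [-1.31, 4.45], [0.11, 2.69], [-2.54, 2.54]. Speed limits (rad/s): [2.39, 2.39, 3.01, 3.14, 3.14, 3.14].

INTERFACE

Orientations are given as a rotation vector (axis times angle).
In Python, from workcell import ctrl gives the robot as it stands. The module is installed in compiled form; this text tells all that it offers.
- The arm moves only by the tool servo_tool, never from a script. Its argument "increments" is a list of rows, each a list of 7 numbers: the shift along the world's x, y, z in cm, then the turn, a rotation vector about the world's x, y, z in degrees, then the opening, from -1 (shut) to 1 (fully open). A call has 1 to 20 rows; each row is the pose to reach, as a shift and turn from the pose commanded when the call began; what a row does not reach only later rows make up. A row lasts 1/12 s, in which the tool goes at most 41.7 mm and 7.16 degrees, less where a joint would pass 70% of its speed; a pose out of reach is approached as far as the arm can. A call with a gripper value outside its range is refused whole. The fingers move at their own pace and stop on an object; the grip force is fixed at half the most. Time passes only in rows, so rows that repeat a pose let the fingers close. It gives the time, the measured TCP pose, the force, the opening and the grip force at its end, in the units of the state.
- ctrl.get_obs(): the state, without advancing time (a new reading comes with each control period).
- ctrl.get_image(name): name is "scene" or "side" or "wrist"; returns a dict with "image" (480x640x3 uint8, red, green, blue), "fx", "fy", "cx", "cy" (pixels), "extrinsics" (4x4, takes a point from camera to world coordinates); the wrist camera has in their place "tool_from_camera" (4x4, takes a point from camera to tool coordinates, whose origin is the TCP and whose axes are the flange's). Camera axes: x right, y up, looking along -z (the intrinsics and any distortion apply to the point x, -y, -z); pixel columns grow to the right and rows downward; lengths in mm; the calibration is good to about 2 mm. A picture is of the moment at which its call begins: read the wrist's pose just before it. There is no depth.
- ctrl.close_job(): hands the job in; it is judged then, once.
The state is a dict: "t": time; "qpos": joint angles; "qvel": joint speeds; "joint_torque": joint torques, N m; "ee_pos": TCP position; "orientation": TCP orientation; "ft_force": force on the tool from outside, world axes, zero at the start; "moment": the same for the moment, N m; "width": finger opening in mm; "grasp_force": force on a finger pad.
Only numpy, scipy, OpenCV 4.12 (cv2) and the standard library are available. Lean on these libraries where they do the work, as an engineer would, in place of code of your own. Each camera call takes 0.05 s, during which the arm holds its last target. There are 200 camera calls.

## Working session

There is one attempt and no reset: what is moved stays moved. The work goes in short steps, Python scripts to look and compute and a tool call to move; the robot and the scene stay as the last step left them, time stands still between calls to the robot, and variables do not carry over. Pictures are saved under pics/ and viewed, at most 10 in all, crops included, and the job is handed in when it is done.

Besides the shell and the picture viewer there is one more tool, called as name(argument=value, ...) on one line, values as JSON. servo_tool: Moves the arm, as the interface text tells. Its arguments: {"type":"object","properties":{"increments":{"type":"array","items":{"type":"array","items":{"type":"number"}}}},"required":["increments"]}

```bash
mkdir -p pics
cat > h.py <<'E'
import numpy as np, cv2
from workcell import ctrl
from scipy.spatial.transform import Rotation as R
def grab(name,fn=None):
    o=ctrl.get_obs(); d=ctrl.get_image(name)
    if name=="wrist":
        T=np.eye(4); T[:3,:3]=R.from_rotvec(o["orientation"]).as_matrix(); T[:3,3]=o["ee_pos"]
        E=T@np.array(d["tool_from_camera"])
    else: E=np.array(d["extrinsics"])
    if fn:
        cv2.imwrite("pics/"+fn+".png",cv2.cvtColor(d["image"],cv2.COLOR_RGB2BGR))
    K=(d["fx"],d["fy"],d["cx"],d["cy"])
    if fn: np.savez("pics/"+fn+".npz",E=E,K=K)
    return d,E,K
def load(fn):
    z=np.load("pics/"+fn+".npz"); return z["E"],z["K"]
def px2w(fn,u,v,z):
    E,(fx,fy,cx,cy)=load(fn)
    d=E[:3,:3]@np.array([(u-cx)/fx,-(v-cy)/fy,-1]); o=E[:3,3]
    return o+d*(z-o[2])/d[2]
def w2px(fn,p):
    E,(fx,fy,cx,cy)=load(fn)
    c=E[:3,:3].T@(np.array(p)-E[:3,3]); return np.array([cx+fx*c[0]/-c[2],cy-fy*c[1]/-c[2]])
E
python3 - <<'E'
from h import *
d,E,K=grab("scene","s0"); print({k:v for k,v in d.items() if k!="image"})
d,E,K=grab("side","d0"); print(E.round(2),d.keys())
d,E,K=grab("wrist","w0"); print(E.round(2)); print(ctrl.get_obs())
E
```

```text
{'fx': 624.5388593989683, 'fy': 624.5388593989683, 'cx': 318.9806693094742, 'cy': 239.44982920264522, 'extrinsics': array([[-7.21210467e-01, -3.89991757e-01,  5.72504928e-01,
         1.44896687e+03],
       [ 6.92686452e-01, -4.13650469e-01,  5.90828882e-01,
         9.70563675e+02],
       [ 6.39853826e-03,  8.22678381e-01,  5.68471054e-01,
         1.05565533e+03],
       [ 0.00000000e+00,  0.00000000e+00,  0.00000000e+00,
         1.00000000e+00]])}
[[ 8.60000e-01  3.40000e-01 -3.80000e-01 -1.00770e+02]
 [-5.00000e-01  5.50000e-01 -6.70000e-01 -1.06181e+03]
 [-2.00000e-02  7.70000e-01  6.40000e-01  1.07903e+03]
 [ 0.00000e+00  0.00000e+00  0.00000e+00  1.00000e+00]] dict_keys(['image', 'fx', 'fy', 'cx', 'cy', 'extrinsics'])
[[ 1.0000e+00 -0.0000e+00  0.0000e+00  6.2403e+02]
 [ 0.0000e+00  9.5000e-01  3.0000e-01  8.2650e+01]
 [-0.0000e+00 -3.0000e-01  9.5000e-01  3.8418e+02]
 [ 0.0000e+00  0.0000e+00  0.0000e+00  1.0000e+00]]
{'t': 0.15, 'qpos': array([-1.90251702e-02,  4.23672869e-01,  1.63044768e+00, -4.02237892e-05,
        1.08862745e+00, -1.90184527e-02]), 'qvel': array([-0.00086347, -0.00192846, -0.00194286, -0.00113011,  0.00029407,
        0.00034657]), 'joint_torque': array([ 9.52650989e-04, -5.44981134e+01, -2.73919362e+01,  6.45430083e-02,
        2.04369903e-02, -3.19723256e-05]), 'ee_pos': array([6.24593129e+02, 6.69241713e-03, 2.22101792e+02]), 'orientation': array([-2.22085692e+00, -2.22088347e+00,  1.29861326e-03]), 'ft_force': array([-0.50217151,  0.25877951, -0.75511988]), 'moment': array([0.04004578, 0.02056778, 0.01777882]), 'grasp_force': 0.0, 'width': 87.59434077152261}
```

View pics/s0.png

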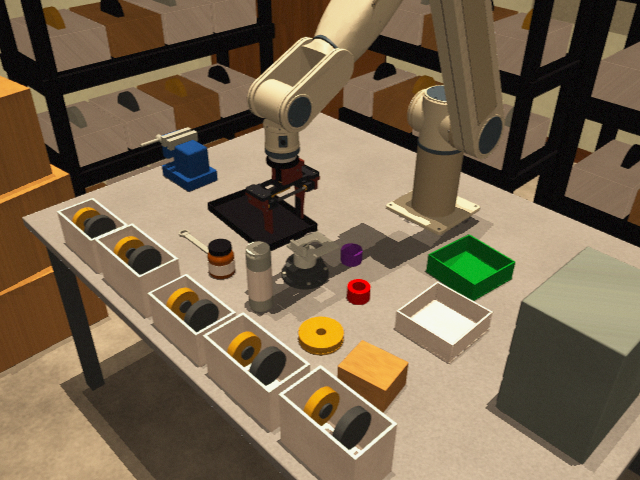

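View pics/w0.png

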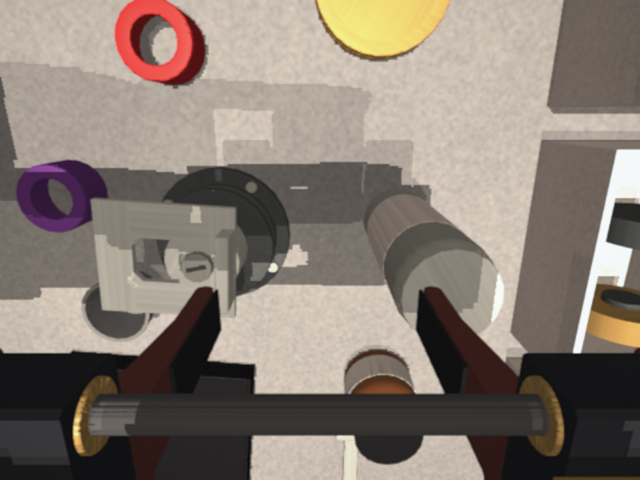

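The scene image shows the tray (262,215), carton (443,320), stand stack (305,255), spray can (260,275), spare pulley (321,335), jar (221,258) and small carton (372,375).

Candidates:
- **Cap and its look-alikes:** purple ring at scene (351,255) and red ring at scene (358,291) are decoys. The real cap is under the plate, at wrist (200,260).
- **Carton:** green one at (470,265) is a decoy; the off-white one at (443,320) is the one I want. The row of white bins at the left is not part of the job.

Next, one close crop of the stack.

Run:
```python
import cv2
a=cv2.imread("pics/w0.png")[150:350,70:310]; cv2.imwrite("pics/c0.png",cv2.resize(a,None,fx=3,fy=3,interpolation=cv2.INTER_CUBIC)[:600])
grab=None
b=cv2.imread("pics/d0.png"); cv2.imwrite("pics/d0b.png",b)
```

```text
(no output)
```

View pics/c0.png

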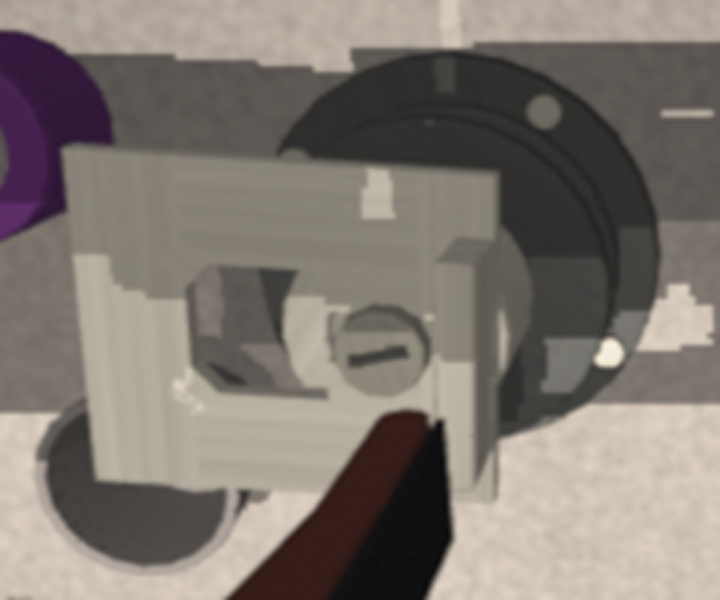

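View pics/d0.png

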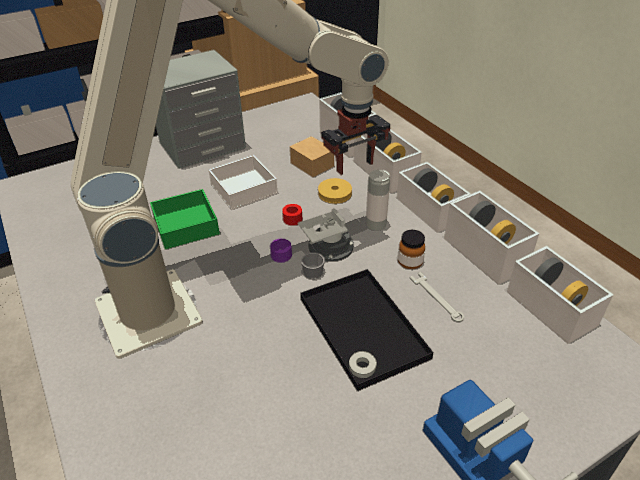

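The crop shows the plate's tail edge from (62,148) to (98,480), its far end at x≈498, the screw head at (381,347) and the rib at (462,360). The side view shows the tray's top corners at (302,296), (368,271), (432,353) and (360,387), with the bearing at (362,362). The carton is at (243,181).

Run:
```python
from h import *
c=lambda u,v:(70+u/3,150+v/3)
f=lambda n,u,v,z:px2w(n,u,v,z)[:2].round(1)
print("head",f("w0",*c(381,345),98))
for n,p in dict(tailtop=(62,148),tailbot=(98,480),ribtop=(498,175),ribbot=(497,500)).items(): print(n,f("w0",*c(*p),87))
print("stand disc L,R,T",f("w0",*c(660,260),12),f("w0",*c(450,52),12))
print("cup",f("w0",*c(145,480),45))
print("purple",f("w0",60,195,40), "can", f("w0",455,280,180),"jar",f("w0",385,390,90), "red",f("w0",150,40,40))
print("tray",[f("d0",*p,26) for p in [(302,296),(368,271),(432,353),(360,387)]],"bearing",f("d0",362,361,22))
print("carton side",[f("d0",*p,60) for p in [(209,173),(243,156),(276,181),(243,203)]])
print("carton scene",[f("s0",*p,60) for p in [(437,284),(491,322),(454,350),(396,320)]])
print("head scene",w2px("s0",px2w("w0",*c(381,345),98)),w2px("d0",px2w("w0",*c(381,345),98)))
```

```text
head [531.6 -26.2]
tailtop [453.  22.]
tailbot [447.3 -69.8]
ribtop [561.5  15.3]
ribbot [555.7 -75.7]
stand disc L,R,T [596.2 -29.6] [533.4  36.6]
cup [437.  -91.3]
purple [400.   16.2] can [698.5  -3.6] jar [ 681.4 -144.5] red [493.1 137.8]
tray [array([ 352.8, -177.7]), array([ 548.1, -189.9]), array([ 520.9, -489.1]), array([ 328.6, -479.7])] bearing [ 372.7 -422.3]
carton side [array([346.3, 422. ]), array([482.2, 456.1]), array([509.8, 267.7]), array([372.9, 218. ])]
carton scene [array([365.8, 285.9]), array([388.2, 461.5]), array([527.8, 456.7]), array([545.9, 302.6])]
head scene [305.81959083 246.13278926] [330.64789881 219.27824017]
```

servo_tool(increments=[[-10,-1.2,-2,0,0,40,0.3],[-20,-2.3,-5,0,0,86.6,0.3],[-20,-2.3,-7,0,0,86.6,0.3],[-20,-2.3,-7,0,0,86.6,0.3],[-20,-2.3,-7,0,0,86.6,0.3],[-20,-2.3,-7,0,0,86.6,0.3],[-20,-2.3,-7,0,0,86.6,0.3],[-20,-2.3,-7,0,0,86.6,0.3],[-20,-2.3,-7,0,0,86.6,0.3],[-20,-2.3,-7,0,0,86.6,0.3],[-20,-2.3,-7,0,0,86.6,0.3],[-20,-2.3,-7,0,0,86.6,0.3],[-20,-2.3,-7,0,0,86.6,0.3],[-20,-2.3,-7,0,0,86.6,0.3],[-20,-2.3,-7,0,0,86.6,0.3]])

```text
t: 1.4
ee_pos: [424.9, -23.0, 152.7]
orientation: [-0.099, -3.14, 0.0]
ft_force: [-0.6, -0.6, 0.0]
width: 56.9
grasp_force: 0.0
```

Run:
```python
from h import *
d,E,K=grab("wrist","w1"); print(E.round(2)); o=ctrl.get_obs(); print(o["ee_pos"],o["orientation"],o["width"],o["qpos"])
a=np.array
ax=a([.998,-.06]);
for n,p in dict(tail=(450.1,-23.9,84),head=(531,-27.5,98),orig=(530,-28.7,87)).items(): print(n,w2px("w1",p).round())
```

```text
[[ 6.0000e-02 -9.5000e-01 -3.0000e-01  3.4152e+02]
 [ 1.0000e+00  6.0000e-02  2.0000e-02 -1.8080e+01]
 [ 0.0000e+00 -3.0000e-01  9.5000e-01  3.1484e+02]
 [ 0.0000e+00  0.0000e+00  0.0000e+00  1.0000e+00]]
[424.94985456 -22.96771039 152.6499144 ] [-9.78470953e-02 -3.13998495e+00 -2.09975692e-05] 57.11811321897277 [-8.19682787e-02  2.43639826e-01  2.10874219e+00  1.28298771e-05
  7.89294746e-01 -1.59047051e+00]
tail [319. 297.]
head [322. 419.]
orig [320. 406.]
```

View pics/w1.png

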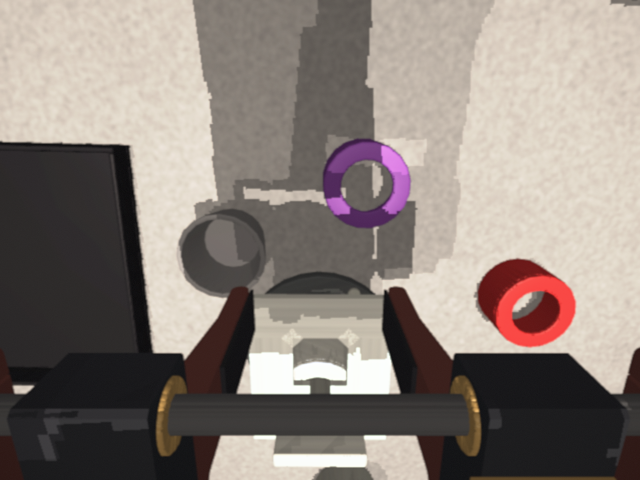

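The wrist view shows the tail edge at row ≈293, columns 250–388, centred at 319. The prediction was (319,297), so they agree. The fingers are aligned behind it; next I lower and push.

servo_tool(increments=[[0,0,-3,0,0,0,0.3],[0,0,-6,0,0,0,0.3],[0,0,-7.7,0,0,0,0.3],[0,0,-7.7,0,0,0,0.3],[0.5,-0.03,-7.7,0,0,0,0.3],[1,-0.06,-7.7,0,0,0,0.3],[1.4,-0.08,-7.7,0,0,0,0.3],[1.7,-0.1,-7.7,0,0,0,0.3],[2,-0.12,-7.7,0,0,0,0.3],[2.3,-0.14,-7.7,0,0,0,0.3],[2.6,-0.16,-7.7,0,0,0,0.3],[2.9,-0.17,-7.7,0,0,0,0.3],[3.2,-0.19,-7.7,0,0,0,0.3],[3.5,-0.21,-7.7,0,0,0,0.3],[3.8,-0.23,-7.7,0,0,0,0.3],[4.1,-0.25,-7.7,0,0,0,0.3],[4.4,-0.26,-7.7,0,0,0,0.3],[4.7,-0.28,-7.7,0,0,0,0.3],[4.7,-0.28,-7.7,0,0,0,0.3]])

```text
t: 3.03
ee_pos: [473.5, -25.9, 75.8]
orientation: [0.093, 3.138, -0.0]
ft_force: [0.3, -0.7, -1.1]
width: 56.6
grasp_force: 0.0
```

Run:
```python
from h import *
grab("scene","s2");d,E,K=grab("side","d2");o=ctrl.get_obs(); print(o["ee_pos"],o["orientation"],o["ft_force"])
grab("wrist","w2")
r=lambda f,x,y,w,h,s:cv2.resize(cv2.imread(f"pics/{f}.png")[y:y+h,x:x+w],None,fx=s,fy=s,interpolation=cv2.INTER_CUBIC)
cv2.imwrite("pics/m2.png",np.hstack([r("d2",280,180,100,100,4),r("w2",170,230,300,150,1.333)[:200].repeat(1,0) if 0 else cv2.resize(r("w2",170,200,300,280,1),(400,400))]))
```

```text
[473.08365513 -25.86293537  75.83733135] [ 9.32022620e-02  3.13823742e+00 -1.40714770e-04] [0.05576139 0.10575062 0.05838263]
```

View pics/m2.png

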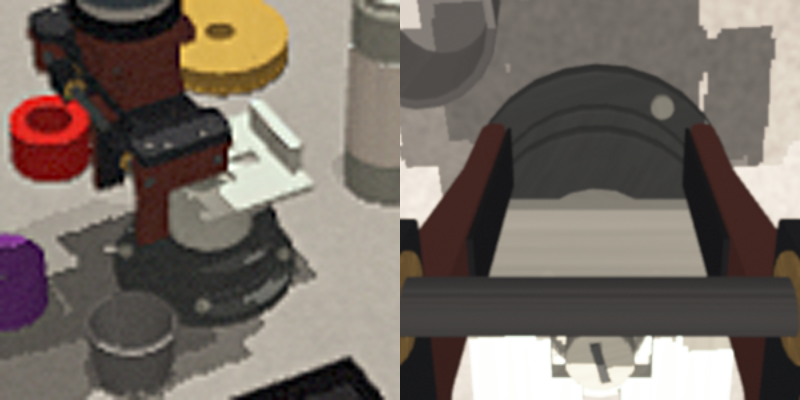

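The plate has slid: the side crop shows it shifted to the right, and the wrist crop shows the head at (600,360) inside the wide hole, columns 551–650. Tail edge is at crop row 198–208.

Run:
```python
from h import *
g=lambda u,v:(170+(u-400)*.75,200+v*.7)
for p in [(510,198),(690,198),(600,208)]: print(px2w("w2",*g(*p),87).round(1),px2w("w2",*g(*p),81).round(1))
print("head",px2w("w2",*g(600,360),98).round(1),"hole edges",px2w("w2",*g(548,360),87).round(1),px2w("w2",*g(652,360),87).round(1))
print(w2px("w2",(531,-27.5,98)))
```

```text
[478.6 -54.3  87. ] [482.1 -55.6  81. ]
[482.    2.9  87. ] [485.6   3.9  81. ]
[483.7 -25.9  87. ] [487.4 -26.1  81. ]
head [529.7 -28.6  98. ] hole edges [539.6 -47.5  87. ] [541.8 -10.9  87. ]
[322.66904766 454.29673839]
```

Moved about 33.6 mm, with the wide part over the head. Before pinching the rib I check the clearance to the spray can, since the gripper body is 178 mm long along the closing line.

Run:
```python
from h import *
print(px2w("w0",455,285,180).round(), px2w("s0",258,244,180).round(),px2w("s0",261,303,0).round(),px2w("d0",378,175,180).round(),px2w("d0",376,220,0).round())
r=lambda f,x,y,w,h,s:cv2.resize(cv2.imread(f"pics/{f}.png")[y:y+h,x:x+w],None,fx=s,fy=s,interpolation=cv2.INTER_CUBIC)
cv2.imwrite("pics/m3.png",np.hstack([r("s0",220,220,100,100,4),r("d0",320,155,100,100,4)]))
```

```text
[699.  -7. 180.] [689. -27. 180.] [696. -21.   0.] [695. -14. 180.] [710.   2.   0.]
```

View pics/m3.png

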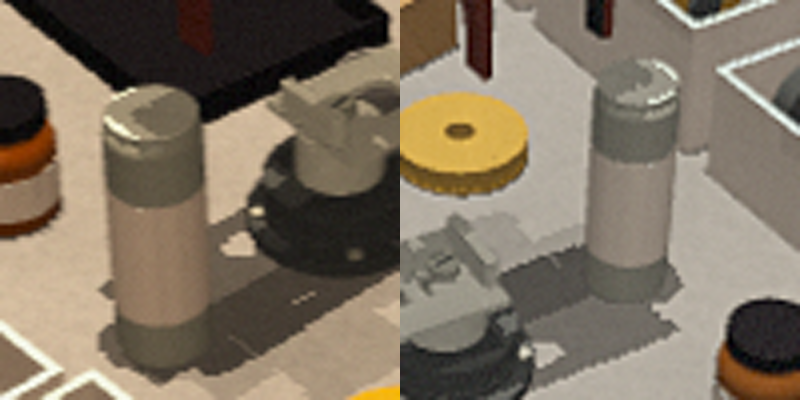

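The can's top centre is at s0 (258,248), d0 (379.5,176) and w0 (455,285). I triangulate it.

Run:
```python
from h import *
from scipy.optimize import least_squares
obs=[("s0",258,248),("d0",379.5,176),("w0",453,285)]
r=least_squares(lambda p:np.ravel([w2px(n,p)-[u,v] for n,u,v in obs]),[695,-10,180]); print(r.x.round(1),r.fun.round(1))
print([px2w(n,u,v,180).round() for n,u,v in obs])
```

```text
[699.6  -9.2 175.1] [ 1.4  2.6 -1.2 -0.9  0.2  0.8]
[array([699., -14., 180.]), array([695., -20., 180.]), array([698.,  -7., 180.])]
```

Can centre is about (697,-13), so its near edge is at x≈666. A straight rib pinch would bring the body to x≈675 below the can top. I'll pinch with the gripper yawed about -23° and let the plate swing about the stud to match. First I back off, rise and go above the rib.

servo_tool(increments=[[-2,0.1,0,0,0,0,0.3],[-2,0.1,3,0,0,0,0.1],[-2,0.1,7,0,0,-6,-0.1],[1,-0.5,10.5,0,0,-20,-0.18],[5,-1.2,10.5,0,0,-40,-0.18],[8,-2,10.5,0,0,-60,-0.18],[11.1,-2.4,10.5,0,0,-110,-0.18],[11.1,-2.4,10.5,0,0,-110,-0.18],[11.1,-2.4,10.5,0,0,-110,-0.18],[11.1,-2.4,10.5,0,0,-110,-0.18],[11.1,-2.4,10.5,0,0,-110,-0.18],[11.1,-2.4,10.5,0,0,-110,-0.18],[11.1,-2.4,10.5,0,0,-110,-0.18],[11.1,-2.4,10.5,0,0,-110,-0.18],[11.1,-2.4,10.5,0,0,-110,-0.18],[11.1,-2.4,10.5,0,0,-110,-0.18],[11.1,-2.4,10.5,0,0,-110,-0.18],[11.1,-2.4,10.5,0,0,-110,-0.18],[11.1,-2.4,10.5,0,0,-110,-0.18]])

```text
t: 4.77
ee_pos: [583.3, -49.8, 180.8]
orientation: [2.627, 1.722, 0.001]
ft_force: [-0.1, 0.2, 1.1]
width: 36.2
grasp_force: 0.0
```

Run:
```python
from h import *
d,E,K=grab("wrist","w3");grab("side","d3"); o=ctrl.get_obs(); print(o["ee_pos"],R.from_rotvec(o["orientation"]).as_matrix().round(3),o["width"])
r=lambda f,x,y,w,h,s:cv2.resize(cv2.imread(f"pics/{f}.png")[y:y+h,x:x+w],None,fx=s,fy=s,interpolation=cv2.INTER_CUBIC)
cv2.imwrite("pics/m4.png",r("w3",100,150,400,300,2))
```

```text
[583.12675962 -49.79625911 180.73559999] [[ 0.395  0.919  0.   ]
 [ 0.919 -0.395 -0.   ]
 [ 0.     0.    -1.   ]] 35.5356924785887
```

View pics/m4.png

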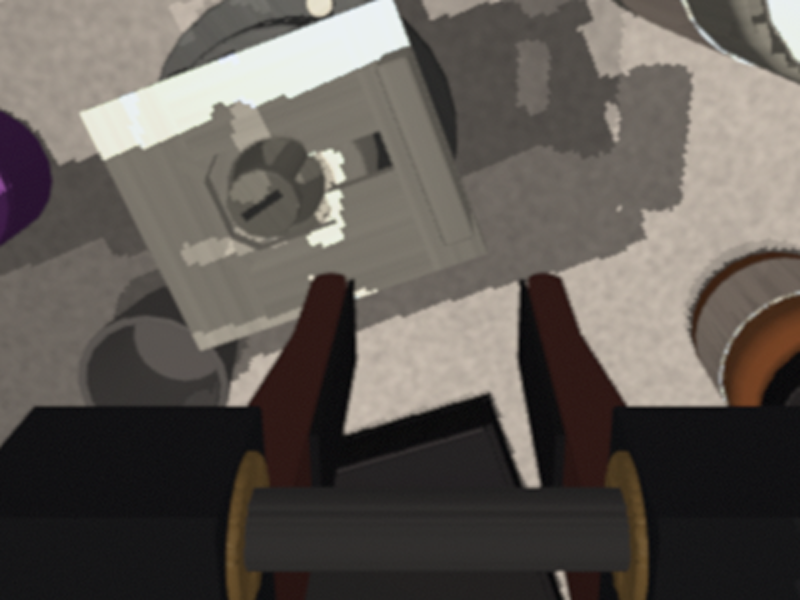

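The crop shows the plate free, with the head (262,200) inside the wide hole, and the rib running from (392,60) to (456,241).

Run:
```python
from h import *
g=lambda u,v,z:px2w("w3",100+u/2,150+v/2,z).round(1)
print("rib",g(392,60,111),g(456,241,111),"head",g(262,205,98))
print("tail",g(80,113,87),g(202,350,87),"ribend",g(392,0,87),g(485,252,87))
```

```text
rib [589.5  -1.9 111. ] [584.5 -60.7 111. ] head [530.4 -29.3  98. ]
tail [487.   19.9  87. ] [482.  -71.9  87. ] ribend [594.5  12.2  87. ] [588.8 -77.3  87. ]
```

servo_tool(increments=[[0.1,0,-4,0,0,0,-0.18],[0.1,0,-7,0,0,0,-0.18],[0.1,0,-8.7,0,0,0,-0.18],[0.1,0,-8.7,0,0,0,-0.3],[0.1,0,-8.7,0,0,0,-0.4],[0.1,0,-8.7,0,0,0,-0.45],[0.1,0,-8.7,0,0,0,-0.5],[0.1,0,-8.7,0,0,0,-0.55],[0.1,0,-8.7,0,0,0,-0.6],[0.1,0,-8.7,0,0,0,-0.64],[0.1,0,-8.7,0,0,0,-0.68],[0.1,0,-8.7,0,0,0,-0.72],[0.1,0,-8.7,0,0,0,-0.76],[0.1,0,-8.7,0,0,0,-0.8],[0.1,0,-8.7,0,0,0,-1],[0.1,0,-8.7,0,0,0,-1],[0.1,0,-8.7,0,0,0,-1]])

```text
t: 6.28
ee_pos: [583.5, -50.2, 93.8]
orientation: [-2.625, -1.726, 0.002]
ft_force: [-1.5, -3.7, 6.1]
width: 11.5
grasp_force: 29.4
```

Run:
```python
from h import *
d,E,K=grab("wrist","w4"); grab("side","d4"); grab("scene","s4"); o=ctrl.get_obs(); print(o["ee_pos"],o["ft_force"],o["width"],o["grasp_force"])
r=lambda f,x,y,w,h,s:cv2.resize(cv2.imread(f"pics/{f}.png")[y:y+h,x:x+w],None,fx=s,fy=s,interpolation=cv2.INTER_CUBIC)
cv2.imwrite("pics/m5.png",np.hstack([r("w4",100,150,400,480-150,1),r("d4",280,175,121,100,3.3)[:330]]))
```

```text
[583.56333478 -50.19006546  93.8573702 ] [-1.96828764 -4.10277062  6.25634551] 11.330568204998313 29.37409313148237
```

View pics/m5.png

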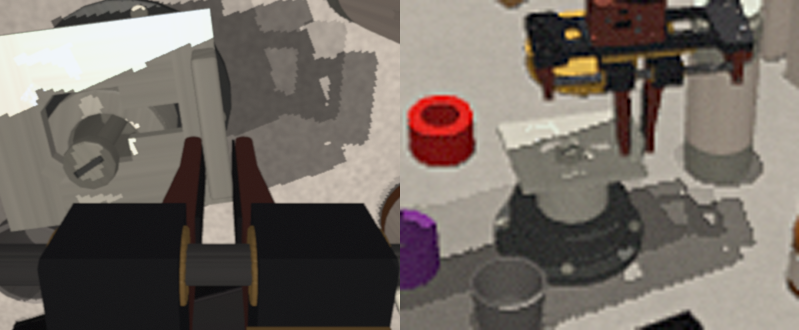

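Gripped at width 11.3. The plate swung, and the head at crop (90,160) looks close to the near edge of the hole. I measure that.

Run:
```python
from h import *
r=cv2.imread("pics/w4.png")[190:400,100:360]; cv2.imwrite("pics/c5.png",cv2.resize(r,None,fx=2.85,fy=2.85,interpolation=cv2.INTER_CUBIC))
g=lambda u,v,z:px2w("w4",100+u,150+v,z).round(1)
print("edge",g(10,33,87),g(212,10,87),"ribtop",g(191,50,111),g(210,195,111),"head",g(88,168,98), "holeL",g(44,110,87),"slot",g(180,103,87),g(180,128,87))
a=np.array
print("headpred",w2px("w4",(530.5,-28,98))-[100,150])
```

```text
edge [524.3  35.1  87. ] [606.2  10.2  87. ] ribtop [594.7   2.3 111. ] [576.8 -55.8 111. ] head [529.7 -29.7  98. ] holeL [ 5.197e+02 -4.000e-01  8.700e+01] slot [576.8 -21.4  87. ] [571.8 -32.3  87. ]
headpred [ 87.68000089 164.08043553]
```

View pics/c5.png

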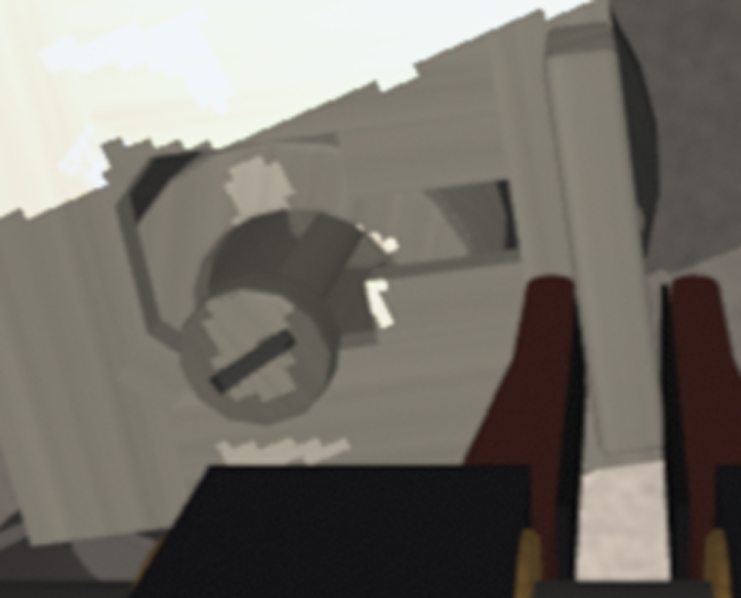

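The plate is at yaw ≈ -17° with the hole centre about 18 mm towards +y of the stud, so the neck is at the edge of the hole. While still holding, I shift the plate -y 18 mm and align the yaw, then swing both about the stud to -28°.

servo_tool(increments=[[0,-0.2,0,0,0,2,-1],[0,-0.5,0,0,0,4,-1],[0,-0.8,0,0,0,6,-1],[0,-1.1,0,0,0,6,-1],[0,-1.4,0,0,0,6,-1],[0,-1.7,0,0,0,6,-1],[0,-1.85,0,0,0,6,-1],[-0.1,-1.95,0,0,0,4.9,-1],[-0.2,-2.05,0,0,0,3.8,-1],[-0.27,-2.15,0,0,0,2.7,-1],[-0.35,-2.25,0,0,0,1.6,-1],[-0.45,-2.35,0,0,0,0.5,-1],[-0.53,-2.43,0,0,0,-0.6,-1],[-0.62,-2.52,0,0,0,-1.7,-1],[-0.72,-2.61,0,0,0,-2.8,-1],[-0.81,-2.7,0,0,0,-3.9,-1],[-0.9,-2.8,0,0,0,-5,-1],[-0.9,-2.8,0,0,0,-5,-1]])

```text
t: 7.93
ee_pos: [575.6, -77.3, 94.0]
orientation: [-2.7, -1.605, -0.003]
ft_force: [2.0, 3.1, 4.5]
width: 9.7
grasp_force: 29.9
```

Run:
```python
from h import *
grab("wrist","w5"); grab("side","d5"); grab("scene","s5"); o=ctrl.get_obs(); print(o["ee_pos"],o["ft_force"],o["width"],o["grasp_force"]); M=R.from_rotvec(o["orientation"]).as_matrix(); print(M.round(3))
```

```text
[575.60684529 -77.27994028  94.05798547] [2.07411402 3.65948555 5.71469301] 9.676928470047065 29.905046224594116
[[ 0.477  0.879  0.001]
 [ 0.879 -0.477  0.001]
 [ 0.001  0.001 -1.   ]]
```

servo_tool(increments=[[-0.2,0.1,0,0,0,0,-1],[-0.4,0.2,0,0,0,0,-1],[-0.5,0.3,0,0,0,0,-1],[-0.5,0.3,0,0,0,0,-1]])

```text
t: 8.42
ee_pos: [571.6, -75.3, 94.5]
orientation: [2.697, 1.607, 0.004]
ft_force: [4.2, -1.4, 4.8]
width: 9.7
grasp_force: 29.9
```

```bash
cat > fit.py <<'E'
from h import *
def edge(fn):
    g=cv2.GaussianBlur(cv2.imread(f"pics/{fn}.png",0),(3,3),0).astype(np.float32)
    return np.minimum(np.hypot(cv2.Sobel(g,5,1,0),cv2.Sobel(g,5,0,1)),120)
def seg(a,b,n=40): return [np.array(a)+(np.array(b)-a)*t for t in np.linspace(0,1,n)]
P=[]
for a,b in [((-80,-46,6),(-80,46,6)),((-80,46,6),(28,46,6)),((28,46,6),(28,-46,6)),((28,-46,6),(-80,-46,6)),
 ((-52,-18,6),(-52,18,6)),((-52,18,6),(-16,18,6)),((-52,-18,6),(-16,-18,6)),((-16,7,6),(9,7,6)),((-16,-7,6),(9,-7,6)),
 ((18,-30,30),(18,30,30)),((28,-30,30),(28,30,30)),((18,30,30),(28,30,30)),((18,-30,30),(28,-30,30))]: P+=seg(a,b)
P=np.array(P,dtype=float)
def fitplate(imgs,x0,y0,yaw0,z=81,r=14,yr=3):
    Es=[(edge(f),load(f)) for f in imgs]
    def score(x,y,yw):
        c,s=np.cos(np.radians(yw)),np.sin(np.radians(yw))
        W=np.c_[x+c*P[:,0]-s*P[:,1],y+s*P[:,0]+c*P[:,1],z+P[:,2]]; t=0
        for e,(E,(fx,fy,cx,cy)) in Es:
            C=(W-E[:3,3])@E[:3,:3]; u=cx+fx*C[:,0]/-C[:,2]; v=cy-fy*C[:,1]/-C[:,2]
            t+=cv2.remap(e,u.astype(np.float32)[None],v.astype(np.float32)[None],1).mean()
        return t
    G=[(score(x,y,yw),x,y,yw) for x in np.arange(x0-r,x0+r+1,2) for y in np.arange(y0-r,y0+r+1,2) for yw in np.arange(yaw0-yr,yaw0+yr+.1,1.5)]
    b=max(G); G=[(score(b[1]+x,b[2]+y,b[3]+w),b[1]+x,b[2]+y,b[3]+w) for x in np.arange(-2,2.1,.5) for y in np.arange(-2,2.1,.5) for w in (-1,-.5,0,.5,1)]
    return max(G), score(x0,y0,yaw0)
E
python3 - <<'E'
from fit import *
print("test w3",fitplate(["w3"],565,-30,-3.4),fitplate(["w4"],564,-20,-17))
grab("wrist","w6"); grab("side","d6"); o=ctrl.get_obs(); print(o["ee_pos"],o["ft_force"],o["width"])
p=o["ee_pos"]; a=np.array([.879,-.477]); b=np.array([.477,.879])
q=p[:2]-23*a+23*b; print("guess",q)
for im in (["w6"],["d6"],["w6","d6"]):
    f=fitplate(im,*q,-28.5); print(f); yw=np.radians(f[0][3]); print("hole",f[0][1]-34*np.cos(yw),f[0][2]-34*np.sin(yw))
E
```

```text
test w3 ((np.float32(67.66906), np.float64(564.0), np.float64(-30.5), np.float64(-3.4000000000000004)), np.float32(58.384697)) ((np.float32(62.935486), np.float64(566.0), np.float64(-25.5), np.float64(-16.5)), np.float32(25.080328))
[571.57465479 -75.23332731  94.49099558] [ 4.2451481  -0.99961321  4.7246857 ] 9.658224148455142
guess [562.32865479 -44.04532731]
((np.float32(81.333084), np.float64(560.3286547943194), np.float64(-46.54532731081862), np.float64(-28.5)), np.float32(40.737133))
hole 530.4488729638126 -30.321929461991935
((np.float32(96.33481), np.float64(560.3286547943194), np.float64(-48.54532731081862), np.float64(-32.5)), np.float32(92.68266))
hole 531.6533456366813 -30.277140627026608
((np.float32(174.27322), np.float64(560.3286547943194), np.float64(-46.54532731081862), np.float64(-28.5)), np.float32(133.4198))
hole 530.4488729638126 -30.321929461991935
```

The fit puts the hole centre at (530.4,-30.3), which is on the stud. Now I regrip at the middle of the rib and lift straight up.

servo_tool(increments=[[0,0,0,0,0,0,-0.4],[0,0,0,0,0,0,-0.4],[0,0,0,0,0,0,-0.4],[0.4,0.9,-0.2,0,0,0,-0.4],[0.9,1.8,-0.3,0,0,0,-0.4],[0.9,1.8,-0.3,0,0,0,-0.4],[0.9,1.8,-0.3,0,0,0,-0.7],[0.9,1.8,-0.3,0,0,0,-1],[0.9,1.8,-0.3,0,0,0,-1],[0.9,1.8,-0.3,0,0,0,-1],[0.9,1.8,-0.3,0,0,0,-1]])

```text
t: 9.43
ee_pos: [578.9, -56.9, 90.6]
orientation: [-2.699, -1.608, -0.0]
ft_force: [0.3, -0.4, -1.9]
width: 10.0
grasp_force: 30.0
```

Run:
```python
from fit import *
grab("wrist","w7"); grab("side","d7"); o=ctrl.get_obs(); print(o["ee_pos"],o["ft_force"],o["width"],o["grasp_force"])
f=fitplate(["w7","d7"],560.3,-46.5,-28.5,r=8); print(f); yw=np.radians(f[0][3]); print("hole",f[0][1]-34*np.cos(yw),f[0][2]-34*np.sin(yw))
```

```text
[578.89362466 -56.90983756  90.62166226] [ 1.25663891  0.72984566 -2.52332687] 9.69621942818341 29.996922612190247
((np.float32(164.54042), np.float64(558.3), np.float64(-45.5), np.float64(-28.0)), np.float32(133.96567))
hole 528.2797818427964 -29.537966865279714
```

servo_tool(increments=[[0.2,0.1,0,0,0,0,-1],[0.2,0.1,0.3,0,0,0,-1],[0.2,0.1,0.6,0,0,0,-1],[0.2,0.1,1,0,0,0,-1],[0.2,0.1,1.4,0,0,0,-1],[0.2,0.1,1.8,0,0,0,-1],[0.2,0.1,2.2,0,0,0,-1],[0.2,0.1,3,0,0,0,-1],[0.2,0.1,4,0,0,0,-1],[0.2,0.1,5,0,0,0,-1],[0.2,0.1,5,0,0,0,-1]])

```text
t: 10.45
ee_pos: [582.6, -56.0, 143.4]
orientation: [2.696, 1.607, 0.005]
ft_force: [1.4, -0.5, -1.8]
width: 10.0
grasp_force: 30.0
```

Run:
```python
from fit import *
grab("wrist","w8"); grab("side","d8"); grab("scene","s8"); o=ctrl.get_obs(); print(o["ee_pos"],o["ft_force"],o["moment"],o["width"],o["grasp_force"])
f=fitplate(["w8","d8"],560,-45,-28,z=131,r=8); print(f)
# can check: colour diff vs. start around can in scene
a=cv2.imread("pics/s0.png").astype(int); b=cv2.imread("pics/s8.png").astype(int)
print(np.abs(a-b)[265:310,244:275].mean())
# tray geometry: edges refine
t=np.array([px2w("d0",*p,26)[:2] for p in [(302,296),(368,271),(432,353),(360,387)]]); print(t.mean(0))
```

```text
[581.0121891  -55.77863611 140.96352494] [ 0.34539057 -0.06796496 -2.97348919] [-0.04635173 -0.10255292  0.00947853] 9.654230251465364 29.9977970123291
((np.float32(164.72523), np.float64(561.5), np.float64(-46.0), np.float64(-28.5)), np.float32(150.11569))
10.172998805256869
[ 437.62283272 -334.12181937]
```

The plate is lifted and held level. Tray centre is ≈(437.6,-334) at yaw ≈ -4.5°, with the bearing in its -x,-y part. I carry the plate over the +y half of the tray.

servo_tool(increments=[[-1,-3,0.5,0,0,0,-1],[-2.5,-6,1,0,0,3,-1],[-4,-9,1,0,0,7,-1],[-5,-12,1,0,0,12,-1],[-6.5,-15,0,0,0,17,-1],[-7.5,-18,-2,0,0,21,-1],[-8.3,-19.5,-4,0,0,24,-1],[-8.3,-19.5,-6,0,0,24,-1],[-8.3,-19.5,-8,0,0,24,-1],[-8.3,-19.5,-8,0,0,24,-1],[-8.3,-19.5,-8,0,0,24,-1]])

```text
t: 11.52
ee_pos: [496.9, -250.3, 59.6]
orientation: [-2.303, -2.132, 0.002]
ft_force: [0.7, 0.6, -1.9]
width: 9.9
grasp_force: 30.0
```

```bash
cat >> fit.py <<'E'
def boxpts(lx,ly,z): 
    c=[(-lx/2,-ly/2,z),(lx/2,-ly/2,z),(lx/2,ly/2,z),(-lx/2,ly/2,z)]
    return np.array(sum([seg(c[i],c[(i+1)%4],60) for i in range(4)],[]),float)
def fitgen(imgs,Pts,x0,y0,yaw0,r,yr,mask=None):
    Es=[(edge(f),load(f)) for f in imgs]
    def score(x,y,yw):
        c,s=np.cos(np.radians(yw)),np.sin(np.radians(yw))
        W=np.c_[x+c*Pts[:,0]-s*Pts[:,1],y+s*Pts[:,0]+c*Pts[:,1],Pts[:,2]]; t=0
        for e,(E,(fx,fy,cx,cy)) in Es:
            C=(W-E[:3,3])@E[:3,:3]; u=cx+fx*C[:,0]/-C[:,2]; v=cy-fy*C[:,1]/-C[:,2]
            t+=cv2.remap(e,u.astype(np.float32)[None],v.astype(np.float32)[None],1).mean()
        return t
    b=(0,x0,y0,yaw0)
    for k,st,ys in ((r,2,1.5),(2,.5,.5)):
        b=max((score(x,y,w),x,y,w) for x in np.arange(b[1]-k,b[1]+k+.1,st) for y in np.arange(b[2]-k,b[2]+k+.1,st) for w in np.arange(b[3]-(yr if st==2 else 1),b[3]+(yr if st==2 else 1)+.1,ys))
    return [round(float(v),1) for v in b]
E
python3 - <<'E'
from fit import *
print("tray outer/inner d0",fitgen(["d0"],np.r_[boxpts(200,310,26),boxpts(192,302,26)],437.6,-334,-4.5,14,6))
print("tray d0+s0",fitgen(["d0","s0"],np.r_[boxpts(200,310,26)],437.6,-334,-4.5,14,6))
for ims in (["s0"],["d0"],["s0","d0"]): print("carton",ims,fitgen(ims,np.r_[boxpts(165,165,60),boxpts(155,155,60)],447,358,-10,40,30))
grab("wrist","w9"); grab("side","d9"); o=ctrl.get_obs(); print(o["ee_pos"],o["ft_force"],o["width"])
z=o["ee_pos"][2]-9.6; x,y=o["ee_pos"][:2]
print(fitplate(["w9","d9"],x-23,y+2,-4.5,z=z,r=8))
E
```

```text
tray outer/inner d0 [90.1, 439.6, -327.0, -4.5]
tray d0+s0 [180.4, 440.1, -326.5, -5.0]
carton ['s0'] [111.4, 439.0, 364.5, 0.0]
carton ['d0'] [112.0, 431.0, 358.5, 1.0]
carton ['s0', 'd0'] [207.9, 436.0, 360.5, 0.0]
[ 498.55093748 -250.80575069   61.3746828 ] [ 0.55505629 -0.94887198 -3.49908332] 10.092375372659776
((np.float32(180.47159), np.float64(473.55093747725175), np.float64(-247.80575069362482), np.float64(-4.0)), np.float32(136.86133))
```

The tray fit gives (440,-327), yaw -4.7°; the carton fit gives (436,360), yaw 0°. The plate is well inside the tray, so I lower it gently.

servo_tool(increments=[[0,0,-2,0,0,0,-1],[0,0,-3.5,0,0,0,-1],[0,0,-4,0,0,0,-1],[0,0,-4.3,0,0,0,-1],[0,0,-4.4,0,0,0,-1],[0,0,-4.5,0,0,0,-1],[0,0,-4.6,0,0,0,-1],[0,0,-4.6,0,0,0,-1]])

```text
t: 12.28
ee_pos: [498.4, -251.0, 15.2]
orientation: [2.304, 2.134, 0.001]
ft_force: [-0.6, 0.4, -3.3]
width: 9.4
grasp_force: 30.0
```

Run:
```python
from h import *
for i in range(3):
    ctrl.get_image("wrist"); o=ctrl.get_obs(); print(o["ee_pos"],o["ft_force"],o["moment"],o["width"],o["grasp_force"])
```

```text
[ 498.30358635 -250.90589044   15.18250273] [ 0.56461264  1.15420958 -2.669838  ] [ 0.00139997 -0.12590148  0.01719958] 9.683559710611616 29.997797906398773
[ 498.24138553 -250.890432     15.10765168] [-0.74406788  0.68576508 -3.56018018] [ 0.01160433 -0.11422867 -0.05012448] 9.818414352174548 29.997772872447968
[ 498.1675064  -250.8990207    15.04002351] [ 0.19128527  0.05484176 -2.54941551] [-0.01012548 -0.09502324  0.02424153] 9.523095480502777 29.99782830476761
```

Still airborne at z = 15.0. I lower in 0.5 mm steps until the force changes.

servo_tool(increments=[[0,0,-0.05,0,0,0,-1],[0,0,-0.1,0,0,0,-1],[0,0,-0.15,0,0,0,-1],[0,0,-0.15,0,0,0,-1]])

```text
t: 12.77
ee_pos: [498.1, -250.8, 13.6]
orientation: [2.305, 2.134, 0.0]
ft_force: [-1.2, 0.7, 4.3]
width: 10.2
grasp_force: 30.0
```

Run:
```python
from h import *
for i in range(3):
    ctrl.get_image("wrist"); o=ctrl.get_obs(); print(o["ee_pos"],o["ft_force"],o["moment"],o["width"],o["grasp_force"])
```

```text
[ 498.10445206 -250.8447224    13.5653821 ] [-1.04836749  0.17239153  4.76051024] [ 0.0833547   0.24667449 -0.00312408] 9.61808539886345 29.999723732471466
[ 498.07581569 -250.83433165   13.54417888] [-1.44743033  0.84406205  3.76898783] [0.13326367 0.25618774 0.03235594] 10.061595340096037 29.99983459711075
[ 498.08363204 -250.85366365   13.54281654] [-2.10455514  0.92949721  4.08524506] [ 0.11994327  0.32394999 -0.03569458] 9.815683124400236 29.999998211860657
```

Touchdown confirmed, +4 N. I release, rise, and go to hover near the cap with the closing line turned along y.

servo_tool(increments=[[0,0,0,0,0,0,-0.6],[0,0,0,0,0,0,-0.5],[0,0,0,0,0,0,-0.5],[0,0,1,0,0,0,-0.5],[0,0,4,0,0,0,-0.5],[0,0,8,0,0,0,-0.3],[0,3,12,0,0,7,0],[-0.5,6,15.6,0,0,20,0.5],[-1,10,15.6,0,0,40,1],[-1.8,14,15.6,0,0,60,1],[-1.8,18,15.6,0,0,80,1],[-1.8,22.2,15.6,0,0,94.5,1],[-1.8,22.2,15.6,0,0,94.5,1],[-1.8,22.2,15.6,0,0,94.5,1],[-1.8,22.2,15.6,0,0,94.5,1],[-1.8,22.2,15.6,0,0,94.5,1],[-1.8,22.2,15.6,0,0,94.5,1],[-1.8,22.2,15.6,0,0,94.5,1],[-1.8,22.2,15.6,0,0,94.5,1],[-1.8,22.2,15.6,0,0,94.5,1]])

```text
t: 14.58
ee_pos: [480.0, -28.7, 169.8]
orientation: [-0.013, 3.141, -0.0]
ft_force: [0.1, 0.2, 0.1]
width: 87.9
grasp_force: 0.0
```

```bash
cat >> fit.py <<'E'
def circ(r,z,n=90):
    t=np.linspace(0,2*np.pi,n); return np.c_[r*np.cos(t),r*np.sin(t),0*t+z]
E
python3 - <<'E'
from fit import *
grab("wrist","w10"); grab("side","d10"); grab("scene","s10"); o=ctrl.get_obs(); print(o["ee_pos"],R.from_rotvec(o["orientation"]).as_matrix().round(2).tolist(),o["width"],o["ft_force"],o["qpos"].round(2))
print("cap top")
for im in (["w10"],["d10"],["s10"],["w10","d10","s10"]): print(im,fitgen(im,np.r_[circ(30.5,81),circ(18,81)],530.5,-28.5,0,8,0))
print("head",fitgen(["w10"],circ(12,98),530.5,-28.5,0,6,0), "proj",w2px("w10",(530,-28,81)))
print("plate in tray",fitplate(["d10","s10"],473.5,-248,-4.5,z=4,r=8),fitplate(["d10"],473.5,-248,-4.5,z=4,r=8))
E
```

```text
[479.96461215 -28.78299189 169.63866946] [[-1.0, -0.0, 0.0], [-0.0, 1.0, -0.0], [-0.0, -0.0, -1.0]] 88.03341527943834 [-0.60679659 -0.27085452  0.40011625] [-0.08  0.29  1.98 -0.    0.87 -1.66]
cap top
['w10'] [102.0, 532.5, -30.0, -1.0]
['d10'] [99.6, 532.5, -30.5, 1.0]
['s10'] [108.4, 536.0, -31.5, -1.0]
['w10', 'd10', 's10'] [301.1, 533.0, -30.0, -0.5]
head [101.6, 530.0, -29.0, -1.0] proj [318.66120401 316.66017728]
plate in tray ((np.float32(233.72403), np.float64(476.0), np.float64(-249.0), np.float64(-4.0)), np.float32(229.54889)) ((np.float32(119.2514), np.float64(475.0), np.float64(-247.5), np.float64(-2.5)), np.float32(118.099236))
```

The three cameras agree on the cap at (532.5,-30). The plate is flat in the tray. I go down over the cap and grip it.

servo_tool(increments=[[3,-0.1,-1,0,0,0,1],[5.2,-0.1,-3,0,0,0,1],[5.2,-0.1,-5,0,0,0,1],[5.2,-0.1,-8,0,0,0,1],[5.2,-0.1,-10.5,0,0,0,1],[5.2,-0.1,-11.7,0,0,0,1],[5.2,-0.1,-11.7,0,0,0,1],[5.2,-0.1,-11.7,0,0,0,0.6],[5.2,-0.1,-11.7,0,0,0,0.45],[5.2,-0.1,-11.7,0,0,0,0.38],[5.2,-0.1,-11.7,0,0,0,0.2],[5.2,-0.1,-11.7,0,0,0,-0.2],[5.2,-0.1,-11.7,0,0,0,-1],[5.2,-0.1,-11.7,0,0,0,-1]])

```text
t: 15.9
ee_pos: [532.8, -29.9, 53.4]
orientation: [-0.003, 3.14, -0.0]
ft_force: [-0.3, 0.0, 6.8]
width: 61.3
grasp_force: 30.0
```

Run:
```python
from h import *
o=ctrl.get_obs(); print(o["ee_pos"],o["ft_force"],o["moment"],o["width"],o["grasp_force"])
```

```text
[532.83906747 -29.86296986  53.43465886] [-0.30037288  0.01876792  6.83639982] [0.11007055 0.1394571  0.0222647 ] 61.34744510200747 30.00121671706438
```

servo_tool(increments=[[0,0,0.3,0,0,0,-1],[0,0,0.8,0,0,0,-1],[0,0,1.5,0,0,0,-1],[0,0,2.5,0,0,0,-1],[0,0,3.7,0,0,0,-1],[0,0,5,0,0,0,-1],[0,0,6.5,0,0,0,-1],[0,0,8,0,0,0,-1],[0,0,9,0,0,0,-1],[0,0,9,0,0,0,-1]])

```text
t: 16.73
ee_pos: [533.6, -29.9, 145.0]
orientation: [-0.003, 3.137, -0.001]
ft_force: [0.5, -0.1, -1.7]
width: 61.4
grasp_force: 30.0
```

Run:
```python
from fit import *
grab("side","d11"); grab("scene","s11"); grab("wrist","w11"); o=ctrl.get_obs(); print(o["ee_pos"],o["ft_force"],o["width"],o["grasp_force"])
x,y=o["ee_pos"][:2]
print("cap rim/top",fitgen(["s11","d11"],np.r_[circ(30.5,131),circ(18,170)],x,y,0,6,0))
print("pulley", [fitgen([i],np.r_[circ(24,74),circ(52,42)],531,-29,0,8,0) for i in ("d11","s11")])
print("bearing",fitgen(["d11"],np.r_[circ(31,22)],373,-422,0,14,0),fitgen(["d11","s0"],np.r_[circ(31,22)],373,-422,0,14,0))
```

```text
[531.70306814 -29.75863658 142.04504148] [ 0.01842308  0.32436108 -1.61449849] 61.345470466255975 29.99970406293869
cap rim/top [122.2, 531.2, -36.3, 0.0]
pulley [[81.2, 531.5, -27.5, 1.0], [64.2, 532.5, -32.5, -1.0]]
bearing [120.0, 373.0, -425.0, 1.0] [156.5, 369.0, -425.5, -1.0]
```

Cap held and the pulley stayed on the stand. Bearing is at ≈(371,-425). I carry the cap to the tray at (480,-390).

servo_tool(increments=[[-0.5,-3,0,0,0,0,-1],[-1,-6.5,0,0,0,0,-1],[-1.5,-10,0,0,0,0,-1],[-2,-13.5,0,0,0,0,-1],[-2.5,-17,0,0,0,0,-1],[-3,-20.5,0,0,0,0,-1],[-3.5,-24,0,0,0,0,-1],[-4,-27.5,0,0,0,0,-1],[-4.5,-31,0,0,0,0,-1],[-5.2,-34,0,0,0,0,-1],[-5.2,-36.1,-2,0,0,0,-1],[-5.2,-36.1,-4.5,0,0,0,-1],[-5.2,-36.1,-7,0,0,0,-1],[-5.2,-36.1,-9.5,0,0,0,-1],[-5.2,-36.1,-11.5,0,0,0,-1],[-5.2,-36.1,-12,0,0,0,-1],[-5.2,-36.1,-12.3,0,0,0,-1],[-5.2,-36.1,-12.4,0,0,0,-1],[-5.2,-36.1,-12.4,0,0,0,-1]])

```text
t: 18.47
ee_pos: [480.4, -391.1, 18.8]
orientation: [-0.003, 3.141, -0.001]
ft_force: [-0.1, -0.3, -1.7]
width: 61.1
grasp_force: 30.0
```

Run:
```python
from fit import *
grab("side","d12"); grab("scene","s12"); o=ctrl.get_obs(); print(o["ee_pos"],o["orientation"],o["ft_force"],o["width"],o["grasp_force"])
```

```text
[ 480.73397883 -391.3296872    19.42573411] [-2.96581683e-03  3.14002598e+00 -2.14595973e-03] [ 0.1344654  -1.42963471 -0.12063944] 61.26954343996814 29.99981291592121
```

servo_tool(increments=[[0,0,-0.1,0,0,0,-1],[0,0,-0.2,0,0,0,-1],[0,0,-0.25,0,0,0,-1],[0,0,-0.3,0,0,0,-1],[0,0,-0.3,0,0,0,-1]])

```text
t: 18.98
ee_pos: [480.1, -390.9, 15.5]
orientation: [-0.003, 3.141, -0.0]
ft_force: [0.4, 0.4, 2.6]
width: 61.6
grasp_force: 30.0
```

Run:
```python
from fit import *
for i in range(3):
    ctrl.get_image("side"); o=ctrl.get_obs(); print(o["ee_pos"],o["ft_force"],o["width"])
```

```text
[ 480.09199959 -390.88493323   15.51818105] [-1.35181935  0.33505759  2.60010514] 61.36162724807389
[ 480.04972425 -390.8782609    15.50389732] [-1.39467647  0.7875817   2.93102629] 61.26497010899818
[ 480.09784281 -390.85682268   15.51183393] [-1.05389427  1.5843031   3.38368825] 61.19571351506279
```

Touchdown. I release, rise and return to the stack for the pulley hub.

servo_tool(increments=[[0,0,0,0,0,0,0.6],[0,0,0,0,0,0,0.8],[0,0,0,0,0,0,0.8],[0,0,2,0,0,0,0.8],[0,0,6,0,0,0,0.8],[0,0,10,0,0,0,0.8],[0.5,3,13,0,0,0,0.8],[1,7,14,0,0,0,0.8],[1.5,11,14,0,0,0,0.8],[2,15,14,0,0,0,0.8],[3,19,14,0,0,0,0.8],[4,23,14,0,0,0,0.8],[4.5,27,14,0,0,0,0.8],[5.1,31,14,0,0,0,0.8],[5.1,34,14,0,0,0,0.8],[5.1,36.2,14,0,0,0,0.8],[5.1,36.2,14,0,0,0,0.8],[5.1,36.2,14,0,0,0,0.8]])

```text
t: 20.63
ee_pos: [531.0, -27.9, 155.1]
orientation: [0.007, -3.142, 0.0]
ft_force: [-0.6, -0.7, 0.1]
width: 79.0
grasp_force: 0.0
```

Run:
```python
from fit import *
grab("side","d13"); grab("scene","s13"); o=ctrl.get_obs(); print(o["ee_pos"],o["orientation"],o["ft_force"],o["width"],o["qpos"].round(2))
print("cap in tray",[fitgen(i,np.r_[circ(30.5,43),circ(18,43)],480,-391,0,10,0) for i in (["d13"],["s13"],["d13","s13"])])
print("plate",fitplate(["d13","s13"],475,-248,-4.5,z=4,r=8))
print("bearing",fitgen(["d13"],np.r_[circ(31,22)],373,-422,0,14,0))
print("carton",fitgen(["d13","s13"],np.r_[boxpts(165,165,60),boxpts(155,155,60)],436,360,0,14,6))
print("pulley", [fitgen(i,np.r_[circ(24,74),circ(52,42)],531,-29,0,8,0) for i in (["d13"],["s13"],["d13","s13"])])
```

```text
[531.06620561 -29.46266842 155.15374741] [-2.65962800e-03  3.14150252e+00 -4.48101704e-04] [ 0.59291976 -0.45564385  1.13331435] 79.09956084243022 [-0.08  0.38  1.89 -0.    0.87 -1.65]
cap in tray [[120.0, 480.0, -390.0, 1.0], [119.5, 481.5, -394.0, -0.5], [238.4, 481.0, -392.5, 1.0]]
plate ((np.float32(233.6601), np.float64(476.0), np.float64(-249.0), np.float64(-4.0)), np.float32(232.26398))
bearing [120.0, 373.0, -425.0, 1.0]
carton [208.0, 436.0, 360.5, 0.0]
pulley [[82.6, 531.5, -27.0, 0.5], [68.3, 531.5, -34.0, 1.0], [146.6, 533.0, -30.0, 0.0]]
```

The cap stands flat at (480,-391). Plate and bearing are undisturbed. Now I grip the pulley hub.

servo_tool(increments=[[0,0,-3,0,0,0,0.8],[0,0,-6,0,0,0,0.8],[0,0,-9,0,0,0,0.8],[0,0,-10.5,0,0,0,0.8],[0,0,-10.8,0,0,0,0.6],[0,0,-10.8,0,0,0,0.4],[0,0,-10.8,0,0,0,0.2],[0,0,-10.8,0,0,0,0.1],[0,0,-10.8,0,0,0,-0.5],[0,0,-10.8,0,0,0,-1],[0,0,-10.8,0,0,0,-1],[0,0,-10.8,0,0,0,-1],[0,0,-10.5,0,0,0,-1],[0,0,-10,0,0,0,-1],[0,0,-9.2,0,0,0,-1],[0,0,-8.8,0,0,0,-1],[0,0,-8.8,0,0,0,-1]])

```text
t: 22.15
ee_pos: [531.6, -28.7, 68.3]
orientation: [-0.003, 3.14, -0.0]
ft_force: [0.7, 0.1, -5.5]
width: 46.6
grasp_force: 30.0
```

Run:
```python
from fit import *
o=ctrl.get_obs(); print(o["ee_pos"],o["ft_force"],o["moment"],o["width"],o["grasp_force"])
```

```text
[531.61530966 -28.73150795  68.2810448 ] [ 0.68259269  0.14595537 -5.50611599] [ 0.11084174 -0.07818123  0.0450885 ] 46.58861296827353 29.998759143054485
```

servo_tool(increments=[[0,0,1,0,0,0,-1],[0,0,2.5,0,0,0,-1],[0,0,4,0,0,0,-1],[0,0,5.5,0,0,0,-1],[0,0,7,0,0,0,-1],[0,0,8.5,0,0,0,-1],[0,0,8.5,0,0,0,-1],[-0.3,1.5,8.5,0,0,0,-1],[-1,4,8.5,0,0,0,-1],[-1.7,7,8.5,0,0,0,-1],[-2.5,10.5,8.5,0,0,0,-1],[-3.3,14,8.5,0,0,0,-1],[-4.2,17.5,8.5,0,0,0,-1],[-5,21,8.5,0,0,0,-1],[-6,24.5,8.5,0,0,0,-1],[-7,28,8.5,0,0,0,-1],[-8,31.5,8.5,0,0,0,-1],[-9,35,8.5,0,0,0,-1],[-9.5,38.9,8.5,0,0,0,-1],[-9.5,38.9,8.5,0,0,0,-1]])

```text
t: 23.82
ee_pos: [435.2, 366.4, 152.1]
orientation: [-0.009, 3.14, 0.006]
ft_force: [2.3, 0.9, -5.0]
width: 46.6
grasp_force: 30.0
```

Run:
```python
from fit import *
grab("side","d14"); grab("scene","s14"); grab("wrist","w14"); o=ctrl.get_obs(); print(o["ee_pos"],o["orientation"],o["ft_force"],o["width"],o["grasp_force"])
print("carton wrist",fitgen(["w14"],np.r_[boxpts(165,165,60),boxpts(155,155,60)],436,360,0,14,6))
b=o["ee_pos"]; print("pulley",[fitgen([i],np.r_[circ(52,b[2]-47.5+12),circ(52,b[2]-47.5+42)],b[0],b[1],0,8,0) for i in ("d14","s14")])
```

```text
[435.12943709 359.90454078 151.30120105] [ 5.05618304e-03 -3.14024284e+00  2.26181611e-03] [-0.83931202 -0.10109614 -5.6980583 ] 46.769852740765636 29.993036894593388
carton wrist [78.2, 435.0, 363.0, 0.5]
pulley [[80.7, 437.1, 364.4, 1.0], [63.6, 436.6, 360.4, 1.0]]
```

Held over the carton centre. I lower, slowing near the floor.

servo_tool(increments=[[0,0.1,-2,0,0,0,-1],[0,0.1,-5,0,0,0,-1],[0,0.1,-7.5,0,0,0,-1],[0,0.1,-9,0,0,0,-1],[0,0.1,-10,0,0,0,-1],[0,0.1,-10.4,0,0,0,-1],[0,0.1,-10.5,0,0,0,-1],[0,0.1,-10.6,0,0,0,-1],[0,0.1,-10.6,0,0,0,-1]])

```text
t: 24.72
ee_pos: [436.7, 361.4, 47.1]
orientation: [-0.002, 3.14, 0.002]
ft_force: [-0.0, 0.7, -4.8]
width: 46.8
grasp_force: 30.0
```

Run:
```python
from fit import *
for i in range(2):
    ctrl.get_image("side"); o=ctrl.get_obs(); print(o["ee_pos"],o["ft_force"],o["width"])
```

```text
[436.65871136 361.56968553  47.17959023] [ 0.15802064 -0.40043488 -4.8458447 ] 47.34170713109279
[436.59732726 361.60190082  47.16050651] [ 0.01148291 -0.40003462 -5.2663795 ] 46.771096472197094
```

servo_tool(increments=[[0,0,-0.2,0,0,0,-1],[0,0,-0.35,0,0,0,-1],[0,0,-0.45,0,0,0,-1],[0,0,-0.5,0,0,0,-1],[0,0,-0.5,0,0,0,-1]])

```text
t: 25.23
ee_pos: [435.9, 361.4, 41.6]
orientation: [0.003, -3.142, -0.0]
ft_force: [-2.0, -0.1, 1.5]
width: 46.8
grasp_force: 30.0
```

Run:
```python
from fit import *
for i in range(2):
    ctrl.get_image("side"); o=ctrl.get_obs(); print(o["ee_pos"],o["ft_force"],o["width"])
```

```text
[435.9244841  361.4126883   41.59171777] [-3.33759147  0.32396341  3.25795313] 46.59711773499289
[435.92428029 361.40228581  41.58085834] [-2.50076091  0.75315167  3.11162797] 46.3434254340312
```

Touched down. I release and rise clear.

servo_tool(increments=[[0,0,0,0,0,0,0.3],[0,0,0,0,0,0,0.5],[0,0,0,0,0,0,0.5],[0,0,2,0,0,0,0.5],[0,0,5,0,0,0,0.5],[0,0,9,0,0,0,0.5],[0,0,13,0,0,0,0.5],[0,0,16,0,0,0,0.5],[0,0,16,0,0,0,0.5],[0,0,16,0,0,0,0.5],[0,0,16,0,0,0,0.5]])

```text
t: 26.25
ee_pos: [435.6, 360.9, 200.6]
orientation: [0.003, -3.141, 0.001]
ft_force: [0.1, 0.0, -0.9]
width: 66.2
grasp_force: 0.0
```

Run:
```python
from fit import *
grab("side","d15"); grab("scene","s15"); grab("wrist","w15"); o=ctrl.get_obs(); print(o["t"],o["ee_pos"],o["ft_force"],o["width"],o["grasp_force"])
print("pulley",[fitgen([i],np.r_[circ(24,67),circ(52,35)],436,361,0,10,0) for i in ("d15","s15","w15")])
print("cap",[fitgen([i],np.r_[circ(30.5,43),circ(18,43)],480,-391,0,8,0) for i in ("d15","s15")])
print("plate",fitplate(["d15","s15"],475,-248,-4.5,z=4,r=8)[0])
for n,z in (("s","s15"),("d","d15")):
    a=cv2.imread(f"pics/{n}0.png").astype(int); b=cv2.imread(f"pics/{z}.png").astype(int); D=np.abs(a-b).max(2)
    for k,p in dict(can=(697,-13,90),jar=(681,-144,45),cup=(437,-91,30),purple=(400,16,30),red=(493,138,30),bearing=(373,-425,22)).items():
        u,v=w2px(n+"0",p).astype(int); print(n,k,(u,v),D[v-8:v+9,u-8:u+9].mean().round(1))
```

```text
26.4 [435.19983365 360.54452457 199.40479277] [ 0.36224257  0.207082   -0.40957707] 66.26708028723542 0.0
pulley [[90.6, 434.5, 360.5, -0.5], [76.9, 437.0, 358.5, 0.5], [101.7, 434.0, 361.5, 1.0]]
cap [[120.0, 480.0, -390.5, 0.5], [119.5, 481.5, -394.0, -0.5]]
plate (np.float32(233.67941), np.float64(476.0), np.float64(-249.0), np.float64(-4.0))
s can (np.int64(260), np.int64(277)) 4.7
s jar (np.int64(235), np.int64(265)) 4.9
s cup (np.int64(314), np.int64(242)) 60.0
s purple (np.int64(350), np.int64(253)) 32.2
s red (np.int64(359), np.int64(288)) 4.3
s bearing (np.int64(258), np.int64(194)) 93.6
d can (np.int64(376), np.int64(200)) 4.9
d jar (np.int64(398), np.int64(238)) 6.3
d cup (np.int64(313), np.int64(263)) 9.6
d purple (np.int64(282), np.int64(245)) 36.4
d red (np.int64(291), np.int64(211)) 7.5
d bearing (np.int64(362), np.int64(361)) 5.6
```

Everything is in place. The purple ring differs in brightness, probably from the moved shadow, so I check its position by hue.

Run:
```python
from fit import *
for f in ("s0","s15","d0","d15"):
    h=cv2.cvtColor(cv2.imread(f"pics/{f}.png"),cv2.COLOR_BGR2HSV); m=(h[...,0]>130)&(h[...,0]<155)&(h[...,1]>80)
    v,u=np.nonzero(m); print(f,u.mean().round(1),v.mean().round(1),len(u),u.min(),u.max(),v.min(),v.max())
print(ctrl.close_job())
```

```text
s0 356.7 130.8 2177 0 639 0 266
s15 356.8 128.2 2346 0 639 0 265
d0 225.8 182.0 1090 0 431 0 389
d15 243.3 162.8 1292 0 431 0 388
the job is handed in; nothing more can be done
None
```

The job is handed in at about 26 s of the 72 s: the lock plate lies rib up and the cap stands open side down in the black tray, the pulley stands hub up in the off-white carton, and the gripper is open and clear; the other things checked looked unmoved, except that my last check could not confirm the purple ring, which looked brighter, probably from a moved shadow, and the spare pulley, wrench and small carton were not checked.

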